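# Degrease two heat sinks from the sloped bin

### The job

Take the straight-fin heat sink and the pin heat sink out of the sloped bin and lay both gently (not dropped) in the steel tray, each flat on the tray's floor with its fins or pins up. Only when both lie there, press the spray can's nozzle cap fully down and let it spring back up. Leave the U-shaped bracket in its compartment and do not disturb the other things on the bench.

Things in the scene. Friction and masses are not known exactly. Their poses are not given: they have to be found in the camera images.
- bin: Black bin, fixed, 160 deep x 345 wide, left or right of the tray. Three compartments along its y (centres -113, 0, 113; inside 108 wide, 150 long), one part in each, in any order. The floor rises 0.26 rad towards the bin's +x, away from the robot, from 9 above the bench in front to 50 at the back; walls and dividers 5 thick, 25 above the floor. Origin: centre of the footprint, on the bench
- fin_sink: Straight-fin heat sink, bare aluminium, 110 long (its x) x 40 wide (its y) x 32 tall: 6 thick base with six thin lengthwise fins upwards. Origin: centre of the underside; z up through the fins. Lies on the sloped bin floor with its length up the slope. About 160 g
- pin_sink: Pin heat sink, bare aluminium, 80 long (its x) x 48 wide (its y) x 32 tall: 6 thick base with 4 x 3 square pins upwards (outer pins flush with the 48 mm width). Origin: centre of the underside; z up through the pins. Lies on the sloped bin floor with its length up the slope. About 150 g
- bracket: U-shaped bare aluminium bracket, 100 long x 44 wide x 32 tall, two plain walls 4 thick and an open channel between. Not wanted: it stays in its compartment. Origin: centre of the underside
- station: Cleaning station, does not move: steel tray, 170 (its x) x 260 (its y) outside, 30 tall, walls and floor 5 thick, with a white spray can fixed upright behind it, at x = +128, y = 0 mm (54 across, a 63 clamp ring at its foot, its body 134 tall). Origin: centre of the tray's underside, on the bench
- tray_floor (a point): Centre of the tray's inner floor (160 x 250 inside), 5 above the bench; axes as the station
- nozzle_top (a point): Centre of the top of the white nozzle cap on the can (34 across, 22 tall, a spout pointing to the tray); 165 above the bench when up. It is pressed straight down
- nozzle (a joint): Travel of the sprung nozzle cap in m: 0 up, 0.008 fully down; about 2 N to start and 7 N at the bottom
- screwdriver: Screwdriver, 180 long, lying in front of the bin. Bystander
- brush: Small brush, 170 long, lying in front of the tray. Bystander
- spool: Solder spool, 56 across, 46 tall, standing beside the can. Bystander. Origin: centre of its underside
- flux_jar: Small jar, 44 across, 45 tall, on the other side of the can. Bystander. Origin: centre of its underside
- meter: Black hand-held meter, 80 x 160 x 34, lying beyond the bin or tray. Bystander. Origin: centre of its underside
- tape: Roll of paper tape, 64 across, 20 tall, lying flat between and beyond bin and tray. Bystander. Origin: centre of its underside
Mind the look-alikes: they are no part of the job. Leave any black or pink look-alike of the fin_sink alone.

How it is judged (in metres and radians):
On the way, in this order (a step that is already met when the one before it is completed fails the run):
1. one of the two heat sinks lies flat in the tray, let go ((((x of fin_sink in the frame of tray_floor between -0.075 and 0.075 m and y of fin_sink in the frame of tray_floor between -0.12 and 0.12 m and z of fin_sink in the frame of tray_floor between -0.004 and 0.005 m and angle between fin_sink's own z axis and vertical below 0.1 rad) and contact force between the fingers and fin_sink below 0.05 N and linear speed of fin_sink below 0.03 m/s) or ((x of pin_sink in the frame of tray_floor between -0.075 and 0.075 m and y of pin_sink in the frame of tray_floor between -0.12 and 0.12 m and z of pin_sink in the frame of tray_floor between -0.004 and 0.005 m and angle between pin_sink's own z axis and vertical below 0.1 rad) and contact force between the fingers and pin_sink below 0.05 N and linear speed of pin_sink below 0.03 m/s))), for 0.2 s.
2. both heat sinks lie flat in the tray, let go (x of fin_sink in the frame of tray_floor between -0.075 and 0.075 m and y of fin_sink in the frame of tray_floor between -0.12 and 0.12 m and z of fin_sink in the frame of tray_floor between -0.004 and 0.005 m and angle between each of fin_sink, pin_sink's own z axis and vertical below 0.1 rad and contact force between the fingers and fin_sink below 0.05 N and linear speed of each of fin_sink, pin_sink below 0.03 m/s and x of pin_sink in the frame of tray_floor between -0.075 and 0.075 m and y of pin_sink in the frame of tray_floor between -0.12 and 0.12 m and z of pin_sink in the frame of tray_floor between -0.004 and 0.005 m and contact force between the fingers and pin_sink below 0.05 N), for 0.2 s.
3. the nozzle cap is pressed down (at least 6 of its 8 mm) (value of joint nozzle above 0.006 m), for 0.05 s.
4. the nozzle cap has sprung back (within 1.5 mm) (value of joint nozzle below 0.0015 m), for 0.2 s.
At the end, for the whole second after the job is handed in: Both heat sinks lie flat at rest on the tray's floor, fins or pins up (tilt under 0.1 rad, underside within 5 mm of the floor), the nozzle cap is up again (within 1.5 mm), the bracket is within 30 mm of where it lay and the other loose things are within 40 mm of where they were (all of step 2 and value of joint nozzle below 0.0015 m and distance of bracket from where it was at the start of the episode below 0.03 m and distance of each of screwdriver, brush, spool, flux_jar, meter, tape from where it was at the start of the episode below 0.04 m); the robot touches nothing.
It fails at once if the nozzle cap is pressed (over 3 mm) before both heat sinks lie in the tray (value of joint nozzle above 0.003 m and not ((x of fin_sink in the frame of tray_floor between -0.075 and 0.075 m and y of fin_sink in the frame of tray_floor between -0.12 and 0.12 m and z of fin_sink in the frame of tray_floor between -0.004 and 0.005 m and angle between fin_sink's own z axis and vertical below 0.1 rad) and (x of pin_sink in the frame of tray_floor between -0.075 and 0.075 m and y of pin_sink in the frame of tray_floor between -0.12 and 0.12 m and z of pin_sink in the frame of tray_floor between -0.004 and 0.005 m and angle between pin_sink's own z axis and vertical below 0.1 rad))).
It fails at once if a heat sink is dropped or thrown into the tray (faster than 0.7 m/s within 50 mm of its floor) ((x of fin_sink in the frame of tray_floor between -0.075 and 0.075 m and y of fin_sink in the frame of tray_floor between -0.12 and 0.12 m and z of fin_sink in the frame of tray_floor below 0.05 m and linear speed of fin_sink above 0.7 m/s) or (x of pin_sink in the frame of tray_floor between -0.075 and 0.075 m and y of pin_sink in the frame of tray_floor between -0.12 and 0.12 m and z of pin_sink in the frame of tray_floor below 0.05 m and linear speed of pin_sink above 0.7 m/s)).
It fails at once if the bracket is moved more than 30 mm (distance of bracket from where it was at the start of the episode above 0.03 m).
It fails at once if a bystander is moved more than 40 mm (distance of any of screwdriver, brush, spool, flux_jar, meter, tape from where it was at the start of the episode above 0.04 m).
It also fails if it takes over 64 s, if anything falls off the work surface, if the arm or the gripper's body presses on something with over 40 N, if the wrist force passes 120 N, or if a joint passes its speed limit or range.

### The arm

A 6-joint arm with a two-finger parallel gripper is mounted at the origin on the work surface. World frame = base frame: x ahead of the robot, y to its left, z up, the work surface at z = 0. Lengths are in mm, angles in rad, forces in N, time in s.
With the tool pointing down it reaches from about 275 to 750 mm from the base axis. Payload 10.2 kg.
Tool frame: the origin (TCP) lies midway between the tips of the shut fingers; the grasp point (between the pads) lies 19 mm behind it; z points along the fingers, y is the line along which they close (so a half turn about z gives the same grasp; the last joint's range is limited). The gripper opens to 85 mm and grips with 20 to 120 N. Pads are 22 mm wide; open, the fingers measure 114 mm over their backs; the gripper's body (76 mm by 85 mm) begins 54 mm behind the grasp point. The pads swing forward as they close: fully open they stand 13 mm farther back than shut.
Start: joints at [1.004, 0.313, 1.498, -0, 1.331, -0.223], TCP at [176.973, 494.279, 194.094] pointing down, gripper open.
Joint ranges: [-2.94, 2.94], [-0.97, 2.17], [0.19, 2.56], [-1.23, 4.37], [0.02, 3.11], [-2.88, 2.88]. Speed limits (rad/s): [2.39, 2.39, 3.01, 3.14, 3.14, 3.14].

### API

Orientations are given as a unit quaternion [w, x, y, z].
In Python, from rig import ctrl gives the robot as it stands.
- The arm moves only by the tool arm_command, never from a script. Its argument "increments" is a list of rows, each an object with "dr": the turn, a rotation vector about the tool's x, y, z in units of pi/4 rad (1.0 is pi/4 rad), a list of three; "offset": the shift along the tool's x, y, z in units of 120 mm (1.0 is 120 mm), a list of three; "hand": the opening, from -1 (shut) to 1 (fully open). A call has 1 to 8 rows; each row shifts and turns the commanded pose from where the row before left it, along the tool's axes as they then stand; what a row does not reach is not made up. A row lasts 1/10 s, in which the tool goes at most 50 mm and 8.59 degrees, less where a joint would pass 70% of its speed; a pose out of reach is approached as far as the arm can. A call with a number of a shift or a turn outside -1 to 1 is refused whole. A call with a gripper value outside its range is refused whole. The fingers move at their own pace and stop on an object; "grip_force" is the grip in N (left out, the last holds). Time passes only in rows, so rows that do not move let the fingers close. It gives the time, the measured TCP pose, the force, the opening and the grip force at its end, in the units of the state.
- ctrl.sense(): the state, without advancing time (a new reading comes with each control period).
- ctrl.capture(name): name is "scene" or "top" or "wrist"; returns the picture (384x512x3 uint8, red, green, blue); there is no depth.
- ctrl.camera_info(name): a dict with "K" (3x3 intrinsics, pixels), "R" (3x3) and "t" (3): a world point X has camera coordinates R X + t. Camera axes: x right, y down, z forward; pixel columns grow to the right and rows downward; lengths in mm; the calibration is good to about 2 mm. The wrist camera is an equidistant fisheye: a pixel r from the principal point sees the ray r / f radians off the axis. A picture is of the moment at which its call begins: read the wrist's pose just before it. camera_info takes no time and is no camera call; for the wrist camera it gives the pose at the moment of the call.
- ctrl.finish_job(): hands the job in; it is judged then, once.
The state is a dict: "time_s": time; "joints": joint angles; "dq": joint speeds; "tau": joint torques, N m; "eef_pos": TCP position; "ee_rot": TCP orientation; "force": force on the tool from outside, world axes, zero at the start; "wrist_torque": the same for the moment, N m; "grip_width": opening from 0.0 (shut) to 1.0 (fully open); "grip_force": force on a finger pad.
Only numpy, scipy, OpenCV 4.12 (cv2) and the standard library are available. Lean on these libraries where they do the work, as an engineer would, in place of code of your own. Each camera call takes 0.05 s, during which the arm holds its last target. There are 200 camera calls.

## Working session

There is one attempt and no reset: what is moved stays moved. The work goes in short steps, Python scripts to look and compute and a tool call to move; the robot and the scene stay as the last step left them, time stands still between calls to the robot, and variables do not carry over. Pictures are saved under pics/ and viewed, at most 10 in all, crops included, and the job is handed in when it is done.

Besides the shell and the picture viewer there is one more tool, called after "Call:" as a command line: name --argument value ..., lists and objects as JSON in quotes. arm_command: Moves the arm, as the interface text tells. Shifts and turns lie within -1 to 1; 1 stands for 120 mm of shift or pi/4 rad of turn. Its arguments: {"type":"object","properties":{"increments":{"type":"array"},"grip_force":{"type":"number"}},"required":["increments"]}

```bash
mkdir -p pics; python3 - <<'E'
from rig import ctrl
import cv2,numpy as np
for n in("scene","top"):
    im=ctrl.capture(n); cv2.imwrite(f"pics/{n}0.png",im[:,:,::-1])
    c=ctrl.camera_info(n); print(n,np.round(c["K"],1).tolist(),np.round(c["R"],4).tolist(),np.round(c["t"],1).tolist())
print(ctrl.sense())
E
```

```text
scene [[433.7, 0.0, 255.5], [0.0, 433.7, 192.2], [0.0, 0.0, 1.0]] [[-0.5938, 0.8046, -0.0099], [0.6327, 0.4592, -0.6235], [-0.4971, -0.3765, -0.7818]] [303.1, -285.4, 1591.5]
top [[427.9, 0.0, 260.3], [0.0, 427.9, 184.5], [0.0, 0.0, 1.0]] [[0.0218, -0.9998, 0.0046], [-0.9883, -0.0222, -0.151], [0.1511, -0.0012, -0.9885]] [15.7, 548.3, 1312.4]
{'time_s': 0.1, 'joints': array([ 1.00360572e+00,  3.13438003e-01,  1.49830578e+00, -1.11632140e-05,
        1.33102829e+00, -2.23417811e-01]), 'dq': array([-0.00043238,  0.00017611, -0.00218777,  0.00019535, -0.00138626,
       -0.00042679]), 'tau': array([ 3.63386258e-03, -4.12904155e+01, -2.60138530e+01, -1.40291504e-04,
        3.03310801e-03,  2.39214319e-05]), 'eef_pos': array([176.82788733, 494.05050076, 193.59067223]), 'ee_rot': array([-2.22087021e-04,  1.71039912e-01,  9.85263924e-01, -5.46317154e-04]), 'force': array([ 0.18063551,  0.42140361, -0.37519563]), 'wrist_torque': array([-0.0291779 , -0.00033227,  0.02783093]), 'grip_force': 0.0, 'grip_width': 1.0023358765439265}
```

View pics/top0.png

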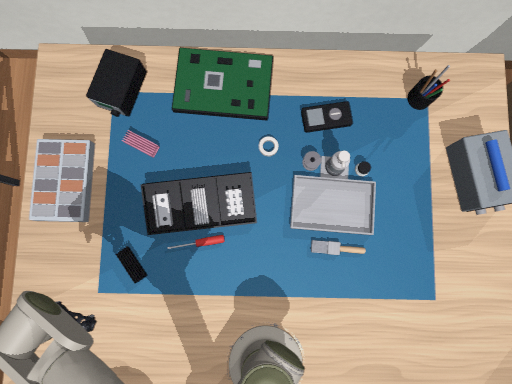

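View pics/scene0.png

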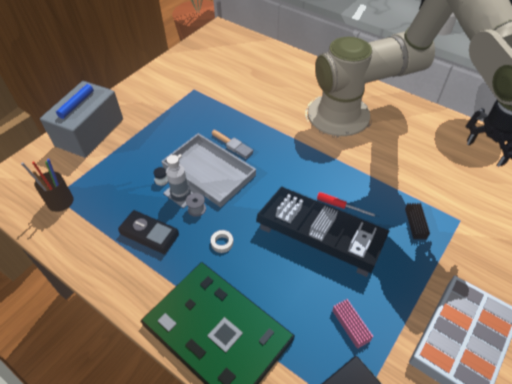

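The top view shows the bin at (200,203). Inside it are the U-bracket at (162,208), the silver fin sink at (200,205) and the pin sink at (235,202). The tray is at (333,205) and the can at (340,160). Fin sink candidates are silver (200,205), black (131,264) and pink (140,142). The silver one in the bin fits, because the sink is bare aluminium. I'll confirm that in an enlarged crop.

```bash
python3 - <<'E'
import cv2,numpy as np
t=cv2.imread("pics/top0.png");s=cv2.imread("pics/scene0.png")
a=cv2.resize(t[165:240,138:264],None,fx=6.3,fy=6.3,interpolation=cv2.INTER_CUBIC)
cv2.imwrite("pics/c1.png",a[:600,:800])
b=cv2.resize(t[145:242,285:381],None,fx=6,fy=6,interpolation=cv2.INTER_CUBIC)
cv2.imwrite("pics/c2.png",b)
E
```

```text
(no output)
```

View pics/c1.png

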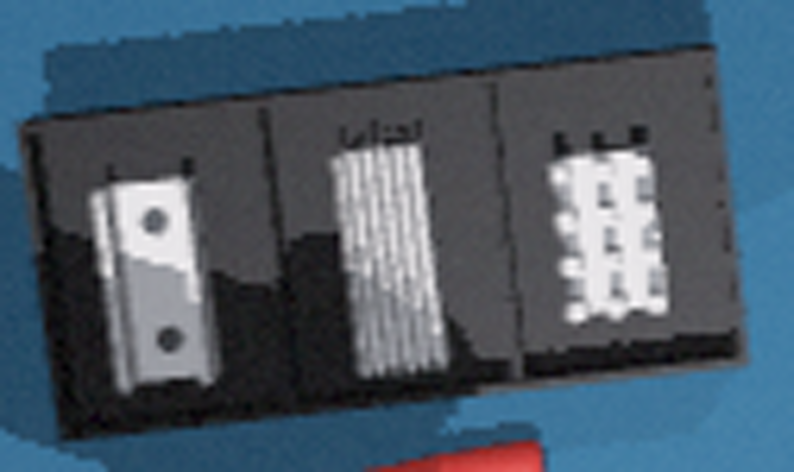

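View pics/c2.png

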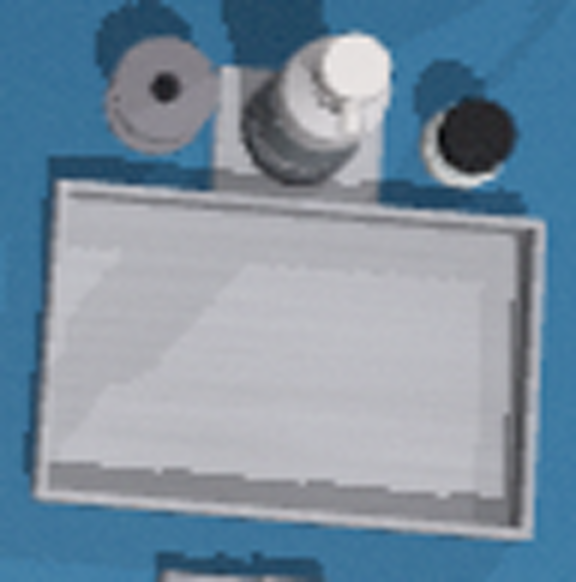

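The crops confirm it. The bin holds the bracket (two walls) on the left, the bare fin sink in the middle and the 4x3 pin sink on the right. The cap top in crop 2 is at (355,62). Next I fit the poses.

```bash
cat > h.py <<'E'
from rig import ctrl
import cv2,numpy as np
from scipy.optimize import least_squares
from scipy.spatial.transform import Rotation as Ro
def proj(c,X):
    P=np.asarray(X)@c["R"].T+c["t"]; p=P@c["K"].T; return p[:,:2]/p[:,2:]
def T(p,X):
    X=np.asarray(X,float); return np.c_[(X[:,:2]@np.array([[np.cos(p[2]),np.sin(p[2])],[-np.sin(p[2]),np.cos(p[2])]])+p[:2]),X[:,2]]
def fit(c,X,uv,p0):
    r=least_squares(lambda p:(proj(c,T(p,X))-uv).ravel(),p0,x_scale=[100,100,.1]); return r.x,np.abs(r.fun).max()
S=.26
def slope(q,X): # part (x,y,yaw on slope, in bin frame) -> bin frame; q x measured horizontally
    X=T([0,0,q[2]],X); R=Ro.from_euler('y',-S).as_matrix()
    return X@R.T+np.array([q[0],q[1],29.5+q[0]*np.tan(S)])
E
python3 - <<'E'
from h import *
c=ctrl.camera_info("top")
f=lambda a,s,o:(np.array(a,float)+.5)/s-.5+np.array(o)
o1=(138,165);o2=(285,145)
b=f([(22,120),(714,46),(745,362),(62,437)],6.3,o1)
B,e=fit(c,[(80,172.5,75),(80,-172.5,75),(-80,-172.5,34),(-80,172.5,34)],b,[500,150,0]);print("bin",B.round(3),e)
st=f([(58,180),(545,220),(532,540),(35,497)],6,o2)
St,e=fit(c,[(85,130,30),(85,-130,30),(-85,-130,30),(-85,130,30)],st,[500,-200,0]);print("st",St.round(3),e)
for n,L,W,k in(("fin",110,40,[(332,155),(420,143),(447,368),(362,378)]),("pin",80,48,[(550,160),(650,150),(667,312),(568,325)])):
    X=[(L/2,W/2,32),(L/2,-W/2,32),(-L/2,-W/2,32),(-L/2,W/2,32)]
    uv=f(k,6.3,o1)
    r=least_squares(lambda q:(proj(c,T(B,slope(q,X)))-uv).ravel(),[0,0,0],x_scale=[10,10,.1])
    print(n,"binframe",r.x.round(3),np.abs(r.fun).max().round(2),"world c",T(B,slope(r.x,[(0,0,0),(0,0,32)])).round(1).tolist())
print("nozzle model",T(St,[(128,0,165)]).round(1), proj(c,T(St,[(128,0,165)])), f([(355,62)],6,o2))
E
```

```text
bin [4.83328e+02 2.17233e+02 1.29000e-01] 1.0703275773381051
st [ 4.91571e+02 -2.05174e+02 -6.20000e-02] 0.17469825999137356
fin binframe [-2.165 -1.558  0.009] 0.53 world c [[481.4, 215.4, 28.9], [473.2, 214.3, 59.8]]
pin binframe [  -1.607 -109.445   -0.   ] 0.49 world c [[495.8, 108.5, 29.1], [487.7, 107.4, 60.0]]
nozzle model [[ 619.3 -213.1  165. ]] [[343.91418514 155.59736524]] [[343.75       154.91666667]]
```

```bash
cat >> h.py <<'E'
B=[483.3,217.2,.129]; ST=[491.6,-205.2,-.062]
PART={"fin":[-2.2,-1.6,.009],"pin":[-1.6,-109.4,0]}
def tool(yaw,tilt=0): # y axis along part y, z down (tilted along the slope)
    return Ro.from_euler('z',yaw)*Ro.from_euler('y',-tilt)*Ro.from_matrix([[-1,0,0],[0,1,0],[0,0,-1]])
def binpose(n,h): q=PART[n]; return T(B,slope(q,[(0,0,h)]))[0], tool(B[2]+q[2],S)
def traypose(x,y,z): return T(ST,[(x,y,z)])[0], tool(ST[2])
def cur():
    s=ctrl.sense(); q=s["ee_rot"]; return s["eef_pos"],Ro.from_quat([q[1],q[2],q[3],q[0]]),s
def plan(pt,Rt,back=None,w0=None):
    p,R,s=cur() if w0 is None else w0
    w=(R.inv()*Rt).as_rotvec()/(np.pi/4); d=Rt.inv().apply(pt-p)/120
    print("turn",w.round(3),"rows",int(np.ceil(np.linalg.norm(w)/.19)),"| shift",d.round(3),"rows",int(np.ceil(np.linalg.norm(d)/.41)),"| target",np.round(pt,1), "shift-before-turn",(R.inv().apply(pt-p)/120).round(3))
    return pt,Rt,None
E
python3 - <<'E'
from h import *
a=plan(*binpose("fin",100)); plan(*binpose("fin",5),w0=a)
E
```

```text
turn [-0.081 -0.325 -0.61 ] rows 4 | shift [-1.767 -2.648  1.057] rows 9 | target [455.8 212.  125.6] shift-before-turn [-2.981 -1.428  0.568]
turn [0. 0. 0.] rows 0 | shift [ 0.    -0.002  0.792] rows 2 | target [480.  215.2  33.7] shift-before-turn [ 0.    -0.002  0.792]
```

Call:
arm_command --increments '[{"dr": [0,0,0],"offset": [-0.331,-0.159,0.063],"hand": 0.46},{"dr": [0,0,0],"offset": [-0.331,-0.159,0.063],"hand": 0.46},{"dr": [0,0,0],"offset": [-0.331,-0.159,0.063],"hand": 0.46},{"dr": [0,0,0],"offset": [-0.331,-0.159,0.063],"hand": 0.46},{"dr": [0,0,0],"offset": [-0.331,-0.159,0.063],"hand": 0.46},{"dr": [0,0,0],"offset": [-0.331,-0.159,0.063],"hand": 0.46},{"dr": [0,0,0],"offset": [-0.331,-0.159,0.063],"hand": 0.46},{"dr": [0,0,0],"offset": [-0.331,-0.159,0.063],"hand": 0.46}]'

```text
time_s: 0.9
eef_pos: [425.6, 241.9, 133.2]
ee_rot: [-0.0, 0.171, 0.985, -0.0]
force: [0.3, 1.2, 0.8]
grip_width: 0.729
grip_force: 0.0
```

Call:
arm_command --increments '[{"dr": [0,0,0],"offset": [-0.331,-0.159,0.063],"hand": 0.46},{"dr": [-0.02,-0.081,-0.152],"offset": [0,0,0],"hand": 0.46},{"dr": [-0.02,-0.081,-0.152],"offset": [0,0,0],"hand": 0.46},{"dr": [-0.02,-0.081,-0.152],"offset": [0,0,0],"hand": 0.46},{"dr": [-0.02,-0.081,-0.152],"offset": [0,0,0],"hand": 0.46},{"dr": [0,0,0],"offset": [0,0,0],"hand": 0.46},{"dr": [0,0,0],"offset": [0,0,0],"hand": 0.46}]'

```text
time_s: 1.6
eef_pos: [455.7, 212.1, 126.2]
ee_rot: [0.128, -0.066, 0.989, 0.009]
force: [0.2, 0.8, 0.4]
grip_width: 0.727
grip_force: 0.0
```

```bash
python3 - <<'E'
from h import *
p,R,s=cur();print(p,s["time_s"],s["grip_width"])
plan(*binpose("fin",100))
c=ctrl.camera_info("wrist");im=ctrl.capture("wrist");cv2.imwrite("pics/w1.png",im[:,:,::-1])
K=c["K"];print(K.round(1).tolist())
# overlay modelled top outline of fin and pin
v=im[:,:,::-1].copy()
for n,L,W in(("fin",110,40),("pin",80,48)):
    X=T(B,slope(PART[n],[(L/2,W/2,32),(L/2,-W/2,32),(-L/2,-W/2,32),(-L/2,W/2,32)]))
    P=X@c["R"].T+c["t"]; r=np.hypot(P[:,0],P[:,1]); th=np.arctan2(r,P[:,2])
    uv=np.c_[K[0,2]+K[0,0]*th*P[:,0]/r,K[1,2]+K[1,1]*th*P[:,1]/r]
    cv2.polylines(v,[uv.round().astype(int)],True,(0,255,0),1); print(n,uv.round(0).tolist())
cv2.imwrite("pics/w1o.png",cv2.resize(v,(800,600)))
E
```

```text
[455.69545041 212.07859815 126.17952206] 1.6 0.7270943484134911
turn [-0.    -0.002 -0.006] rows 1 | shift [ 0.    -0.001  0.005] rows 1 | target [455.8 212.  125.6] shift-before-turn [ 0.    -0.001  0.005]
[[297.3, 0.0, 256.4], [0.0, 297.3, 193.2], [0.0, 0.0, 1.0]]
fin [[278.0, 247.0], [236.0, 248.0], [232.0, 128.0], [280.0, 128.0]]
pin [[168.0, 232.0], [122.0, 231.0], [112.0, 150.0], [160.0, 148.0]]
```

View pics/w1o.png

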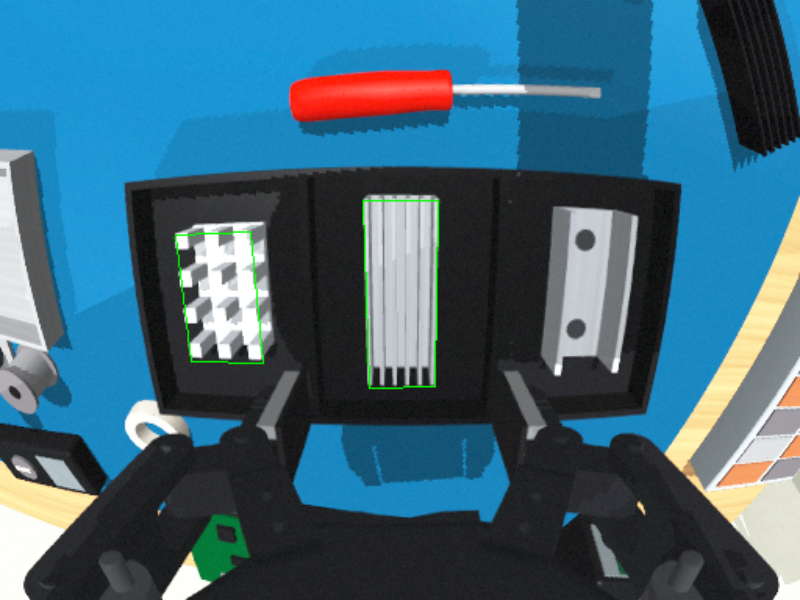

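The modelled outlines match the wrist picture within about 2 mm: the fin sink is at (400,295) in the enlarged view and the fingers straddle it. I'll descend and grip.

Call:
arm_command --increments '[{"dr": [0,0,0],"offset": [0,0,0.2],"hand": 0.46},{"dr": [0,0,0],"offset": [0,0,0.2],"hand": 0.46},{"dr": [0,0,0],"offset": [0,0,0.2],"hand": 0.46},{"dr": [0,0,0],"offset": [0,0,0.15],"hand": 0.46},{"dr": [0,0,0],"offset": [0,0,0.04],"hand": 0.46},{"dr": [0,0,0],"offset": [0,0,0],"hand": 0.46}]' --grip_force 40

```text
time_s: 2.25
eef_pos: [479.9, 215.5, 34.0]
ee_rot: [0.128, -0.067, 0.989, 0.009]
force: [-0.1, -0.1, -0.1]
grip_width: 0.731
grip_force: 0.0
```

Call:
arm_command --increments '[{"dr": [0,0,0],"offset": [0,0,0],"hand": -1},{"dr": [0,0,0],"offset": [0,0,0],"hand": -1},{"dr": [0,0,0],"offset": [0,0,0],"hand": -1},{"dr": [0,0,0],"offset": [0,0,0],"hand": -1},{"dr": [0,0,0],"offset": [0,0,0],"hand": -1},{"dr": [0,0,0],"offset": [0,0,0],"hand": -1},{"dr": [0,0,0],"offset": [0,0,0],"hand": -1}]'

```text
time_s: 2.95
eef_pos: [479.8, 215.5, 34.5]
ee_rot: [0.129, -0.068, 0.989, 0.009]
force: [0.3, 0.0, 0.1]
grip_width: -0.003
grip_force: 0.0
```

The fingers shut to zero without meeting the sink, so I need to look.

```bash
python3 - <<'E'
from h import *
w=ctrl.capture("wrist")[:,:,::-1];s=ctrl.capture("scene")[:,:,::-1]
cv2.imwrite("pics/g1.png",np.hstack([cv2.resize(w,(400,300)),cv2.resize(s[140:290,230:430],(400,300))]))
E
```

```text
(no output)
```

View pics/g1.png

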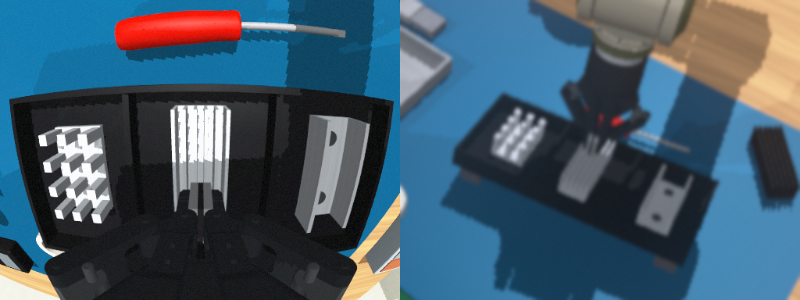

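```bash
cat >> h.py <<'E'
def fish(c,X):
    K=c["K"];P=np.asarray(X)@c["R"].T+c["t"]; r=np.hypot(P[:,0],P[:,1]); th=np.arctan2(r,P[:,2])
    return np.c_[K[0,2]+K[0,0]*th*P[:,0]/r,K[1,2]+K[1,1]*th*P[:,1]/r]
E
python3 - <<'E'
from h import *
p,R,s=cur(); print(s["time_s"],s["force"],s["grip_width"],R.apply([0,0,1]))
c=ctrl.camera_info("wrist"); print("cam pos in tool",R.inv().apply(-c["R"].T@c["t"]-p),"axis in tool",R.inv().apply(c["R"][2]))
v=np.ascontiguousarray(ctrl.capture("wrist")[:,:,::-1])
for h,col in((0,(255,0,255)),(6,(0,255,255)),(32,(0,255,0))):
    X=T(B,slope(PART["fin"],[(55,20,h),(55,-20,h),(-55,-20,h),(-55,20,h)]))
    cv2.polylines(v,[fish(c,X).round().astype(int)],True,col,1)
for k,col in((0,(0,0,255)),(-19,(255,128,0))):
    cv2.circle(v,tuple(int(a) for a in fish(c,[p+R.apply([0,0,k])])[0].round()),3,col,-1)
cv2.imwrite("pics/g2.png",cv2.resize(v[90:330,100:420],(800,600),interpolation=cv2.INTER_CUBIC))
E
```

```text
3.05 [-0.46642258  0.05709493 -0.18055762] -0.002846946130014052 [ 0.25417431  0.03538829 -0.96651078]
cam pos in tool [  74.77924474   -0.38555375 -179.55838462] axis in tool [-2.94457441e-01  1.18584219e-04  9.55664586e-01]
```

View pics/g2.png

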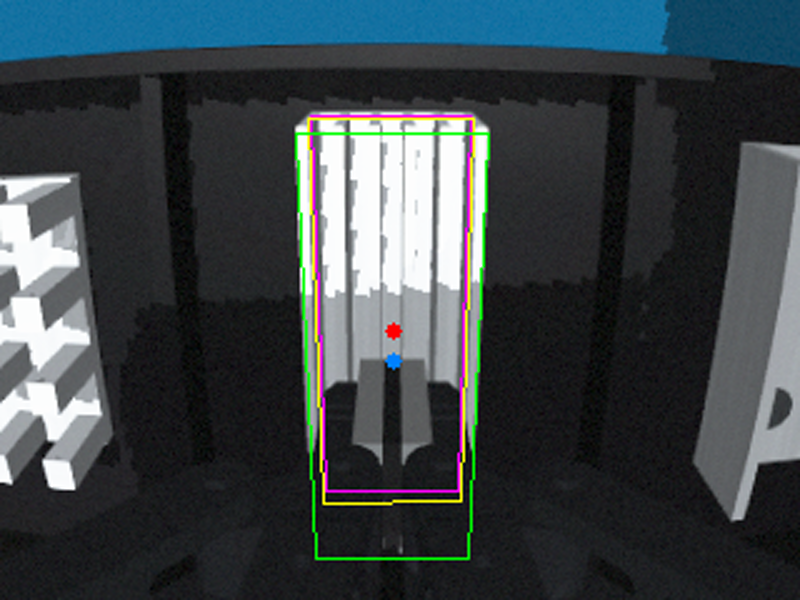

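```bash
python3 - <<'E'
from h import *
p,R,s=cur(); c=ctrl.camera_info("wrist")
for k in (5,0,-10,-19,-25,-30,-35,-40,-54):
    print(k,((fish(c,p+R.apply([[0,0,k],[11,0,k],[11,12,k],[-11,0,k]]))-[100,90])*2.5).round(0).tolist())
E
```

```text
5 [[392.0, 322.0], [392.0, 283.0], [438.0, 283.0], [392.0, 359.0]]
0 [[392.0, 329.0], [392.0, 290.0], [439.0, 290.0], [392.0, 367.0]]
-10 [[392.0, 345.0], [393.0, 303.0], [442.0, 303.0], [392.0, 384.0]]
-19 [[393.0, 360.0], [393.0, 317.0], [444.0, 317.0], [393.0, 401.0]]
-25 [[393.0, 371.0], [393.0, 327.0], [446.0, 327.0], [393.0, 413.0]]
-30 [[393.0, 381.0], [393.0, 336.0], [448.0, 335.0], [393.0, 423.0]]
-35 [[393.0, 391.0], [393.0, 345.0], [449.0, 345.0], [393.0, 434.0]]
-40 [[393.0, 402.0], [393.0, 355.0], [451.0, 354.0], [393.0, 446.0]]
-54 [[393.0, 435.0], [393.0, 385.0], [456.0, 385.0], [393.0, 481.0]]
```

```bash
python3 - <<'E'
from h import *
p,R,s=cur(); c=ctrl.camera_info("scene")
v=np.ascontiguousarray(ctrl.capture("scene")[:,:,::-1])
uv=proj(c,p+R.apply([[0,0,0],[0,0,-40]])); print(uv)
x0,y0=(uv[0]-[25,38]).astype(int); k=8
a=cv2.resize(v[y0:y0+60,x0:x0+50],None,fx=k,fy=k,interpolation=cv2.INTER_CUBIC); b=a.copy()
g=lambda q:((np.asarray(q)-[x0,y0]+.5)*k-.5).round().astype(int)
for h,col in((0,(255,0,255)),(32,(0,255,0))):
    cv2.polylines(b,[g(proj(c,T(B,slope(PART["fin"],[(55,20,h),(55,-20,h),(-55,-20,h),(-55,20,h)]))))],True,col,1)
for q,col in zip(g(uv),((0,0,255),(255,128,0))): cv2.circle(b,tuple(map(int,q)),4,col,-1)
cv2.imwrite("pics/s2.png",np.hstack([a,b]))
E
```

```text
[[322.16204005 225.48081152]
 [325.11178922 215.06867015]]
```

View pics/s2.png

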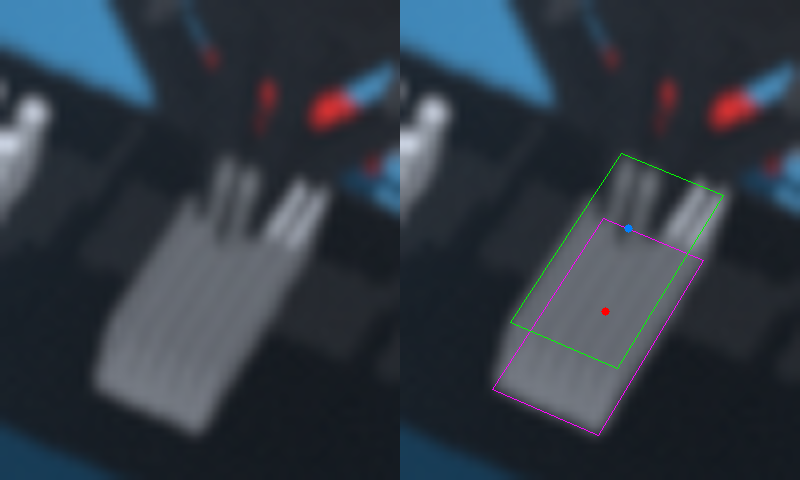

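The wrist and scene views agree. The shut fingertips are about 37 mm short of the reported TCP, hovering just above the fins at (228,240) in the crop. The sink has not moved. I'll reopen, go lower in steps and watch the force.

Call:
arm_command --increments '[{"dr": [0,0,0],"offset": [0,0,0],"hand": 0.46},{"dr": [0,0,0],"offset": [0,0,0],"hand": 0.46},{"dr": [0,0,0],"offset": [0,0,0],"hand": 0.46},{"dr": [0,0,0],"offset": [0,0,0],"hand": 0.46},{"dr": [0,0,0],"offset": [0,0,0],"hand": 0.46},{"dr": [0,0,0],"offset": [0,0,0],"hand": 0.46}]'

```text
time_s: 3.75
eef_pos: [479.8, 215.5, 34.4]
ee_rot: [0.129, -0.068, 0.989, 0.009]
force: [0.0, -0.4, 0.5]
grip_width: 0.726
grip_force: 0.0
```

Call:
arm_command --increments '[{"dr": [0,0,0],"offset": [0,0,0.04],"hand": 0.46},{"dr": [0,0,0],"offset": [0,0,0.04],"hand": 0.46},{"dr": [0,0,0],"offset": [0,0,0.04],"hand": 0.46},{"dr": [0,0,0],"offset": [0,0,0.04],"hand": 0.46},{"dr": [0,0,0],"offset": [0,0,0.04],"hand": 0.46},{"dr": [0,0,0],"offset": [0,0,0],"hand": 0.46}]'

```text
time_s: 4.35
eef_pos: [485.6, 216.2, 10.5]
ee_rot: [0.129, -0.068, 0.989, 0.009]
force: [-0.3, -0.3, 0.4]
grip_width: 0.727
grip_force: 0.0
```

Call:
arm_command --increments '[{"dr": [0,0,0],"offset": [0,0,0.02],"hand": 0.46},{"dr": [0,0,0],"offset": [0,0,0.02],"hand": 0.46},{"dr": [0,0,0],"offset": [0,0,0.02],"hand": 0.46},{"dr": [0,0,0],"offset": [0,0,0.02],"hand": 0.46},{"dr": [0,0,0],"offset": [0,0,0],"hand": 0.46}]'

```text
time_s: 4.85
eef_pos: [488.2, 216.6, 1.6]
ee_rot: [0.129, -0.068, 0.989, 0.009]
force: [0.0, 0.5, -0.1]
grip_width: 0.733
grip_force: 0.0
```

Call:
arm_command --increments '[{"dr": [0,0,0],"offset": [0,0,0],"hand": -1},{"dr": [0,0,0],"offset": [0,0,0],"hand": -1},{"dr": [0,0,0],"offset": [0,0,0],"hand": -1},{"dr": [0,0,0],"offset": [0,0,0],"hand": -1},{"dr": [0,0,0],"offset": [0,0,0],"hand": -1},{"dr": [0,0,0],"offset": [0,0,0],"hand": -1}]'

```text
time_s: 5.45
eef_pos: [488.3, 216.7, 2.2]
ee_rot: [0.129, -0.068, 0.989, 0.009]
force: [-3.2, -1.3, 5.1]
grip_width: 0.457
grip_force: 41.3
```

Gripped: the opening is 0.457, about 39 mm, at 41 N. I'll lift it and plan the carry.

Call:
arm_command --increments '[{"dr": [0,0,0],"offset": [0,0,-0.05],"hand": -1},{"dr": [0,0,0],"offset": [0,0,-0.15],"hand": -1},{"dr": [0,0,0],"offset": [0,0,-0.25],"hand": -1},{"dr": [0,0,0],"offset": [0,0,-0.25],"hand": -1},{"dr": [0,0,0],"offset": [0,0,-0.2],"hand": -1},{"dr": [0,0,0],"offset": [0,0,0],"hand": -1}]'

```text
time_s: 6.05
eef_pos: [461.7, 213.2, 109.2]
ee_rot: [0.132, -0.068, 0.989, 0.009]
force: [0.3, -0.4, -2.9]
grip_width: 0.463
grip_force: 40.9
```

```bash
python3 - <<'E'
from h import *
p,R,s=cur();print(p,s["grip_width"],s["grip_force"],s["force"])
pg=np.array([488.3,216.7,2.2]);o,Rt=binpose("fin",0);d=Rt.inv().apply(o-pg);print("obj in tool",d)
# object centre to tray (0,55): TCP target
pt,Rt=traypose(0,55,80); pt=pt-Rt.apply([d[0],d[1],0])
a=plan(pt,Rt)
E
```

```text
[461.68741844 213.18148109 109.18679165] 0.46253581119527915 40.94013512134552 [ 0.32648374 -0.37471255 -2.90742916]
obj in tool [-8.41209888e-03 -3.97076892e-01 -2.76416257e+01]
turn [0.035 0.336 0.251] rows 3 | shift [-0.465 -3.003  0.243] rows 8 | target [ 495.  -149.9   80. ] shift-before-turn [ 0.195 -3.036  0.196]
```

Call:
arm_command --increments '[{"dr": [0.009,0.084,0.063],"offset": [0,0,0],"hand": -1},{"dr": [0.009,0.084,0.063],"offset": [0,0,0],"hand": -1},{"dr": [0.009,0.084,0.063],"offset": [0,0,0],"hand": -1},{"dr": [0.009,0.084,0.063],"offset": [0,0,0],"hand": -1},{"dr": [0,0,0],"offset": [-0.015,-0.1,0],"hand": -1},{"dr": [0,0,0],"offset": [-0.03,-0.2,0],"hand": -1},{"dr": [0,0,0],"offset": [-0.046,-0.3,0],"hand": -1},{"dr": [0,0,0],"offset": [-0.054,-0.35,0],"hand": -1}]'

```text
time_s: 6.85
eef_pos: [470.3, 96.6, 105.6]
ee_rot: [-0.002, 0.03, 1.0, -0.001]
force: [0.6, 0.4, -0.8]
grip_width: 0.462
grip_force: 40.9
```

Call:
arm_command --increments '[{"dr": [0,0,0],"offset": [-0.054,-0.35,0],"hand": -1},{"dr": [0,0,0],"offset": [-0.054,-0.35,0],"hand": -1},{"dr": [0,0,0],"offset": [-0.054,-0.35,0],"hand": -1},{"dr": [0,0,0],"offset": [-0.054,-0.35,0.05],"hand": -1},{"dr": [0,0,0],"offset": [-0.05,-0.3,0.1],"hand": -1},{"dr": [0,0,0],"offset": [-0.03,-0.2,0.09],"hand": -1},{"dr": [0,0,0],"offset": [-0.024,-0.153,0],"hand": -1},{"dr": [0,0,0],"offset": [0,0,0],"hand": -1}]'

```text
time_s: 7.65
eef_pos: [492.9, -152.5, 77.0]
ee_rot: [-0.003, 0.032, 0.999, -0.001]
force: [0.7, 0.7, -2.0]
grip_width: 0.457
grip_force: 41.0
```

```bash
python3 - <<'E'
from h import *
p,R,s=cur();print(p,s["grip_width"],s["grip_force"],s["force"])
plan(np.array([495,-149.9,80]),tool(ST[2]))
w=ctrl.capture("wrist")[:,:,::-1];t=ctrl.capture("scene")[:,:,::-1]
cv2.imwrite("pics/p1.png",np.hstack([cv2.resize(w,(400,300)),cv2.resize(t[90:240,130:330],(400,300))]))
E
```

```text
[ 492.86772607 -152.52015464   76.97877599] 0.45671075627850016 40.975892543792725 [ 0.71758571  0.69866777 -1.98204112]
turn [-0.004 -0.007 -0.003] rows 1 | shift [-0.016  0.023 -0.025] rows 1 | target [ 495.  -149.9   80. ] shift-before-turn [-0.016  0.023 -0.025]
```

View pics/p1.png

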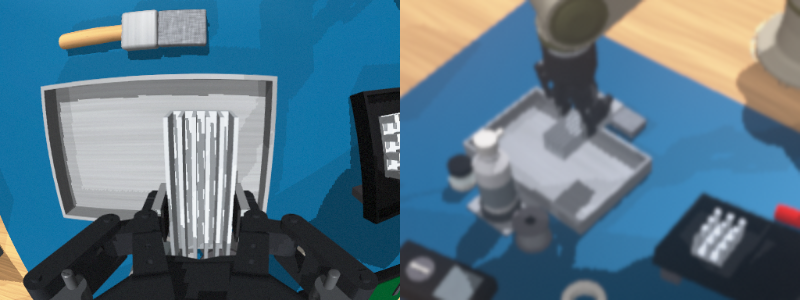

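The wrist view shows the fin sink held level over the tray (centre about (202,185)) and clear of the walls. I'll lower it in steps.

Call:
arm_command --increments '[{"dr": [-0.004,-0.007,-0.003],"offset": [-0.016,0.023,0.1],"hand": -1},{"dr": [0,0,0],"offset": [0,0,0.2],"hand": -1},{"dr": [0,0,0],"offset": [0,0,0.2],"hand": -1},{"dr": [0,0,0],"offset": [0,0,0.15],"hand": -1},{"dr": [0,0,0],"offset": [0,0,0.1],"hand": -1},{"dr": [0,0,0],"offset": [0,0,0.05],"hand": -1},{"dr": [0,0,0],"offset": [0,0,0],"hand": -1}]'

```text
time_s: 8.45
eef_pos: [495.7, -147.3, -18.1]
ee_rot: [0.0, 0.03, 1.0, 0.0]
force: [0.1, -0.1, -2.6]
grip_width: 0.457
grip_force: 41.0
```

Call:
arm_command --increments '[{"dr": [0,0,0],"offset": [0,0,0.01],"hand": -1},{"dr": [0,0,0],"offset": [0,0,0],"hand": -1}]'

```text
time_s: 8.65
eef_pos: [496.2, -147.9, -18.5]
ee_rot: [0.001, 0.03, 1.0, 0.0]
force: [-0.6, 0.1, -2.0]
grip_width: 0.457
grip_force: 41.0
```

Call:
arm_command --increments '[{"dr": [0,0,0],"offset": [0,0,0.01],"hand": -1},{"dr": [0,0,0],"offset": [0,0,0.01],"hand": -1},{"dr": [0,0,0],"offset": [0,0,0],"hand": -1}]'

```text
time_s: 8.95
eef_pos: [495.8, -147.7, -21.5]
ee_rot: [0.0, 0.03, 1.0, 0.0]
force: [-0.3, 0.4, -1.7]
grip_width: 0.461
grip_force: 41.0
```

Call:
arm_command --increments '[{"dr": [0,0,0],"offset": [0,0,0.01],"hand": -1},{"dr": [0,0,0],"offset": [0,0,0],"hand": -1},{"dr": [0,0,0],"offset": [0,0,0],"hand": -1}]'

```text
time_s: 9.25
eef_pos: [495.9, -147.8, -21.9]
ee_rot: [0.0, 0.03, 1.0, 0.0]
force: [-3.7, 1.0, 8.0]
grip_width: 0.455
grip_force: 42.2
```

There is contact with the tray floor (8 N). I'll release and lift.

Call:
arm_command --increments '[{"dr": [0,0,0],"offset": [0,0,0],"hand": 0.2},{"dr": [0,0,0],"offset": [0,0,0],"hand": 0.46},{"dr": [0,0,0],"offset": [0,0,0],"hand": 0.46},{"dr": [0,0,0],"offset": [0,0,0],"hand": 0.46},{"dr": [0,0,0],"offset": [0,0,0],"hand": 0.46},{"dr": [0,0,0],"offset": [0,0,0],"hand": 0.46}]'

```text
time_s: 9.85
eef_pos: [495.8, -147.7, -22.7]
ee_rot: [0.0, 0.03, 1.0, 0.0]
force: [0.4, 0.3, -0.2]
grip_width: 0.728
grip_force: 0.0
```

Call:
arm_command --increments '[{"dr": [0,0,0],"offset": [0,0,-0.1],"hand": 0.46},{"dr": [0,0,0],"offset": [0,0,-0.2],"hand": 0.46},{"dr": [0,0,0],"offset": [0,0,-0.3],"hand": 0.46},{"dr": [0,0,0],"offset": [0,0,-0.3],"hand": 0.46},{"dr": [0,0,0],"offset": [0,0,-0.15],"hand": 0.46},{"dr": [0,0,0],"offset": [0,0,0],"hand": 0.46}]'

```text
time_s: 10.45
eef_pos: [497.1, -148.5, 106.7]
ee_rot: [0.003, 0.03, 1.0, -0.001]
force: [-0.0, 0.4, -0.9]
grip_width: 0.728
grip_force: 0.0
```

```bash
python3 - <<'E'
from h import *
p,R,s=cur();print(p,s["time_s"],s["force"])
a=plan(*binpose("pin",70)); plan(*binpose("pin",-28),w0=a)
# fin sink in tray? bright fin blob in wrist image vs model
im=ctrl.capture("wrist");c=ctrl.camera_info("wrist")
print(fish(c,T(ST,[(55,75,37),(55,35,37),(-55,35,37),(-55,75,37)])).round())
cv2.imwrite("pics/w3.png",im[:,:,::-1])
E
```

```text
[ 497.0941323  -148.47686072  106.65249361] 10.45 [-0.04317506  0.38636652 -0.89362261]
turn [-0.034 -0.323 -0.239] rows 3 | shift [-0.09   2.125  0.109] rows 6 | target [477.9 106.2  96.7] shift-before-turn [0.288 2.109 0.077]
turn [0. 0. 0.] rows 0 | shift [ 0.    -0.     0.817] rows 2 | target [502.9 109.4   2. ] shift-before-turn [ 0.    -0.     0.817]
[[276. 247.]
 [233. 247.]
 [230. 127.]
 [278. 127.]]
```

Call:
arm_command --increments '[{"dr": [0,0,0],"offset": [0.048,0.351,0],"hand": 0.5},{"dr": [0,0,0],"offset": [0.048,0.351,0],"hand": 0.5},{"dr": [0,0,0],"offset": [0.048,0.351,0],"hand": 0.5},{"dr": [0,0,0],"offset": [0.048,0.351,0.025],"hand": 0.5},{"dr": [0,0,0],"offset": [0.048,0.351,0.025],"hand": 0.5},{"dr": [0,0,0],"offset": [0.048,0.351,0.025],"hand": 0.5},{"dr": [-0.009,-0.081,-0.06],"offset": [0,0,0],"hand": 0.5},{"dr": [-0.009,-0.081,-0.06],"offset": [0,0,0],"hand": 0.5}]'

```text
time_s: 11.3
eef_pos: [475.7, 107.9, 93.2]
ee_rot: [0.064, -0.019, 0.998, 0.006]
force: [0.3, 0.2, 0.3]
grip_width: 0.749
grip_force: 0.0
```

Call:
arm_command --increments '[{"dr": [-0.008,-0.081,-0.06],"offset": [0,0,0],"hand": 0.5},{"dr": [-0.008,-0.08,-0.059],"offset": [0,0,0],"hand": 0.5},{"dr": [0,0,0],"offset": [0,0,0],"hand": 0.5},{"dr": [0,0,0],"offset": [0,0,0],"hand": 0.5}]'

```text
time_s: 11.7
eef_pos: [476.3, 106.4, 94.1]
ee_rot: [0.126, -0.063, 0.99, 0.01]
force: [0.5, -0.2, 1.3]
grip_width: 0.75
grip_force: 0.0
```

```bash
python3 - <<'E'
from h import *
p,R,s=cur();print(p,s["time_s"],s["grip_width"])
plan(*binpose("pin",-26))
plan(*binpose("pin",70))
E
```

```text
[476.30212181 106.43883486  94.09433899] 11.7 0.7496860350432856
turn [ 0.004 -0.009 -0.004] rows 1 | shift [-0.018 -0.004  0.782] rows 2 | target [502.4 109.4   3.9] shift-before-turn [-0.024 -0.006  0.782]
turn [ 0.004 -0.009 -0.004] rows 1 | shift [-0.018 -0.004 -0.018] rows 1 | target [477.9 106.2  96.7] shift-before-turn [-0.018 -0.004 -0.018]
```

Call:
arm_command --increments '[{"dr": [0.004,-0.009,-0.004],"offset": [-0.018,-0.004,0.1],"hand": 0.5},{"dr": [0,0,0],"offset": [0,0,0.2],"hand": 0.5},{"dr": [0,0,0],"offset": [0,0,0.2],"hand": 0.5},{"dr": [0,0,0],"offset": [0,0,0.1],"hand": 0.5},{"dr": [0,0,0],"offset": [0,0,0.1],"hand": 0.5},{"dr": [0,0,0],"offset": [0,0,0.05],"hand": 0.5},{"dr": [0,0,0],"offset": [0,0,0.03],"hand": 0.5},{"dr": [0,0,0],"offset": [0,0,0],"hand": 0.5}]'

```text
time_s: 12.5
eef_pos: [502.8, 109.5, 4.7]
ee_rot: [0.131, -0.065, 0.989, 0.008]
force: [0.4, -0.0, -0.5]
grip_width: 0.747
grip_force: 0.0
```

Call:
arm_command --increments '[{"dr": [0,0,0],"offset": [0,0,0],"hand": -1},{"dr": [0,0,0],"offset": [0,0,0],"hand": -1},{"dr": [0,0,0],"offset": [0,0,0],"hand": -1},{"dr": [0,0,0],"offset": [0,0,0],"hand": -1},{"dr": [0,0,0],"offset": [0,0,0],"hand": -1},{"dr": [0,0,0],"offset": [0,0,0],"hand": -1}]'

```text
time_s: 13.1
eef_pos: [502.9, 109.5, 5.5]
ee_rot: [0.131, -0.065, 0.989, 0.008]
force: [-3.8, -1.0, 6.0]
grip_width: 0.546
grip_force: 40.6
```

The pin sink is gripped (opening 0.546). I'll lift it and carry it over.

Call:
arm_command --increments '[{"dr": [0,0,0],"offset": [0,0,-0.05],"hand": -1},{"dr": [0,0,0],"offset": [0,0,-0.15],"hand": -1},{"dr": [0,0,0],"offset": [0,0,-0.25],"hand": -1},{"dr": [0,0,0],"offset": [0,0,-0.25],"hand": -1},{"dr": [0,0,0],"offset": [0,0,-0.2],"hand": -1},{"dr": [0,0,0],"offset": [0,0,0],"hand": -1}]'

```text
time_s: 13.7
eef_pos: [475.8, 105.9, 112.0]
ee_rot: [0.133, -0.065, 0.989, 0.008]
force: [-0.1, 0.3, -1.9]
grip_width: 0.545
grip_force: 41.8
```

```bash
python3 - <<'E'
from h import *
p,R,s=cur();print(p,s["grip_width"],s["grip_force"],s["force"])
pg=np.array([502.9,109.5,5.5]);o,Rt=binpose("pin",0);d=Rt.inv().apply(o-pg);print("obj in tool",d)
pt,Rt=traypose(0,-55,80); pt=pt-Rt.apply([d[0],d[1],0])
plan(pt,Rt)
E
```

```text
[475.82560014 105.8741741  112.01647075] 0.5454989218792508 41.82436153292656 [-0.05359628  0.33173629 -1.89112533]
obj in tool [  0.88043556  -0.07348253 -24.62847187]
turn [0.031 0.34  0.244] rows 3 | shift [-0.299 -3.037  0.267] rows 8 | target [ 489.1 -260.1   80. ] shift-before-turn [ 0.35  -3.037  0.186]
```

Call:
arm_command --increments '[{"dr": [0.008,0.085,0.061],"offset": [0,0,0],"hand": -1},{"dr": [0.008,0.085,0.061],"offset": [0,0,0],"hand": -1},{"dr": [0.008,0.085,0.061],"offset": [0,0,0],"hand": -1},{"dr": [0.008,0.085,0.061],"offset": [0,0,0],"hand": -1},{"dr": [0,0,0],"offset": [-0.01,-0.1,0],"hand": -1},{"dr": [0,0,0],"offset": [-0.02,-0.2,0],"hand": -1},{"dr": [0,0,0],"offset": [-0.03,-0.3,0],"hand": -1},{"dr": [0,0,0],"offset": [-0.034,-0.35,0],"hand": -1}]'

```text
time_s: 14.5
eef_pos: [478.4, -9.8, 108.2]
ee_rot: [-0.002, 0.03, 1.0, -0.0]
force: [1.1, 0.7, -1.4]
grip_width: 0.546
grip_force: 41.8
```

Call:
arm_command --increments '[{"dr": [0,0,0],"offset": [-0.034,-0.35,0],"hand": -1},{"dr": [0,0,0],"offset": [-0.034,-0.35,0],"hand": -1},{"dr": [0,0,0],"offset": [-0.034,-0.35,0],"hand": -1},{"dr": [0,0,0],"offset": [-0.034,-0.35,0],"hand": -1},{"dr": [0,0,0],"offset": [-0.03,-0.3,0.08],"hand": -1},{"dr": [0,0,0],"offset": [-0.02,-0.2,0.1],"hand": -1},{"dr": [0,0,0],"offset": [-0.018,-0.187,0.05],"hand": -1},{"dr": [0,0,0],"offset": [0,0,0],"hand": -1}]'

```text
time_s: 15.3
eef_pos: [486.5, -262.5, 79.7]
ee_rot: [-0.003, 0.032, 0.999, -0.0]
force: [-0.3, 0.2, -1.8]
grip_width: 0.546
grip_force: 41.8
```

```bash
python3 - <<'E'
from h import *
p,R,s=cur();print(p,s["grip_width"],s["grip_force"],s["force"])
plan(np.array([489.1,-260.1,80]),tool(ST[2]))
E
```

```text
[ 486.47278296 -262.45698175   79.6881322 ] 0.5457361598468013 41.80721819400787 [-0.26337371  0.17659436 -1.83558606]
turn [-0.001 -0.008 -0.002] rows 1 | shift [-0.021  0.021 -0.003] rows 1 | target [ 489.1 -260.1   80. ] shift-before-turn [-0.021  0.021 -0.003]
```

Call:
arm_command --increments '[{"dr": [-0.001,-0.008,-0.002],"offset": [-0.021,0.021,0.1],"hand": -1},{"dr": [0,0,0],"offset": [0,0,0.2],"hand": -1},{"dr": [0,0,0],"offset": [0,0,0.2],"hand": -1},{"dr": [0,0,0],"offset": [0,0,0.15],"hand": -1},{"dr": [0,0,0],"offset": [0,0,0.1],"hand": -1},{"dr": [0,0,0],"offset": [0,0,0.04],"hand": -1},{"dr": [0,0,0],"offset": [0,0,0.01],"hand": -1},{"dr": [0,0,0],"offset": [0,0,0],"hand": -1}]'

```text
time_s: 16.1
eef_pos: [490.9, -257.9, -13.9]
ee_rot: [0.001, 0.03, 1.0, -0.0]
force: [0.2, -0.5, -0.9]
grip_width: 0.552
grip_force: 41.8
```

Call:
arm_command --increments '[{"dr": [0,0,0],"offset": [0,0,0.01],"hand": -1},{"dr": [0,0,0],"offset": [0,0,0.01],"hand": -1},{"dr": [0,0,0],"offset": [0,0,0],"hand": -1}]'

```text
time_s: 16.4
eef_pos: [490.6, -257.8, -16.8]
ee_rot: [0.001, 0.03, 1.0, -0.0]
force: [-0.1, 1.0, -1.4]
grip_width: 0.548
grip_force: 41.8
```

Call:
arm_command --increments '[{"dr": [0,0,0],"offset": [0,0,0.01],"hand": -1},{"dr": [0,0,0],"offset": [0,0,0.008],"hand": -1},{"dr": [0,0,0],"offset": [0,0,0],"hand": -1}]'

```text
time_s: 16.7
eef_pos: [490.6, -257.8, -18.8]
ee_rot: [0.001, 0.03, 1.0, -0.0]
force: [-1.4, 0.7, 3.3]
grip_width: 0.542
grip_force: 42.2
```

Call:
arm_command --increments '[{"dr": [0,0,0],"offset": [0,0,0.006],"hand": -1},{"dr": [0,0,0],"offset": [0,0,0],"hand": -1},{"dr": [0,0,0],"offset": [0,0,0],"hand": -1}]'

```text
time_s: 17.0
eef_pos: [490.6, -257.8, -18.8]
ee_rot: [0.001, 0.03, 1.0, -0.0]
force: [-4.6, 3.0, 11.8]
grip_width: 0.549
grip_force: 43.0
```

Call:
arm_command --increments '[{"dr": [0,0,0],"offset": [0,0,0],"hand": 0.25},{"dr": [0,0,0],"offset": [0,0,0],"hand": 0.46},{"dr": [0,0,0],"offset": [0,0,0],"hand": 0.46},{"dr": [0,0,0],"offset": [0,0,0],"hand": 0.46},{"dr": [0,0,0],"offset": [0,0,0],"hand": 0.46},{"dr": [0,0,0],"offset": [0,0,0],"hand": 0.46}]'

```text
time_s: 17.6
eef_pos: [490.6, -257.7, -19.9]
ee_rot: [0.0, 0.03, 1.0, -0.0]
force: [-0.4, -0.7, -0.6]
grip_width: 0.729
grip_force: 0.0
```

Call:
arm_command --increments '[{"dr": [0,0,0],"offset": [0,0,-0.1],"hand": 0.46},{"dr": [0,0,0],"offset": [0,0,-0.2],"hand": 0.46},{"dr": [0,0,0],"offset": [0,0,-0.3],"hand": 0.46},{"dr": [0,0,0],"offset": [0,0,-0.3],"hand": 0.46},{"dr": [0,0,0],"offset": [0,0,-0.35],"hand": -1},{"dr": [0,0,0],"offset": [0,0,-0.35],"hand": -1},{"dr": [0,0,0],"offset": [0,0,-0.15],"hand": -1},{"dr": [0,0,0],"offset": [0,0,0],"hand": -1}]'

```text
time_s: 18.4
eef_pos: [491.3, -258.4, 193.8]
ee_rot: [0.003, 0.03, 1.0, -0.002]
force: [1.0, 0.0, -0.8]
grip_width: 0.049
grip_force: 0.0
```

```bash
python3 - <<'E'
from h import *
p,R,s=cur();print(p,s["time_s"],s["force"],s["grip_width"])
plan(T(ST,[(128,0,195)])[0],tool(ST[2]))
w=ctrl.capture("wrist")[:,:,::-1];t=ctrl.capture("scene")[:,:,::-1]
cv2.imwrite("pics/p2.png",np.hstack([cv2.resize(w,(400,300)),cv2.resize(t[90:240,130:330],(400,300))]))
E
```

```text
[ 491.25724575 -258.38670308  193.80549726] 18.4 [ 0.95783515  0.01806931 -0.75339278] 0.04883388189556318
turn [-0.005  0.008  0.002] rows 1 | shift [-1.042  0.443 -0.01 ] rows 3 | target [ 619.4 -213.1  195. ] shift-before-turn [-1.043  0.441 -0.005]
```

View pics/p2.png

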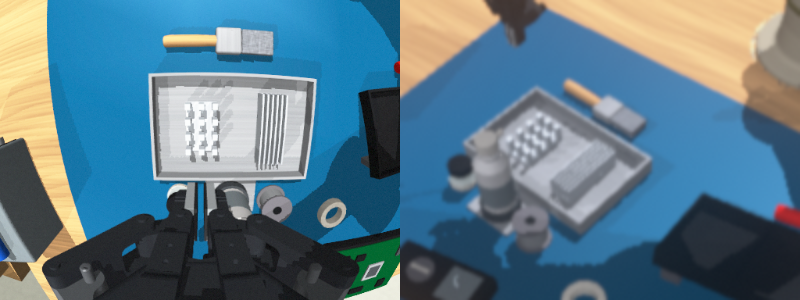

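Both sinks lie flat in the tray: pins at (202,132) and fins at (270,132), with the brush, spool and jar in place. Now I move over the nozzle with the fingers shut.

Call:
arm_command --increments '[{"dr": [-0.005,0.008,0.002],"offset": [-0.15,0.063,0],"hand": -1},{"dr": [0,0,0],"offset": [-0.25,0.107,0],"hand": -1},{"dr": [0,0,0],"offset": [-0.25,0.107,0],"hand": -1},{"dr": [0,0,0],"offset": [-0.25,0.106,0],"hand": -1},{"dr": [0,0,0],"offset": [-0.142,0.06,0],"hand": -1},{"dr": [0,0,0],"offset": [0,0,0],"hand": -1},{"dr": [0,0,0],"offset": [0,0,0],"hand": -1}]'

```text
time_s: 19.2
eef_pos: [617.7, -212.2, 188.1]
ee_rot: [-0.004, 0.031, 1.0, 0.003]
force: [0.3, -0.1, 0.5]
grip_width: 0.005
grip_force: 0.0
```

```bash
python3 - <<'E'
from h import *
p,R,s=cur();print(p,s["time_s"],s["force"],s["grip_width"])
plan(T(ST,[(128,0,140)])[0],tool(ST[2]))
E
```

```text
[ 617.74836987 -212.18144873  188.12254976] 19.2 [ 0.25564002 -0.09418515  0.51749899] 0.0045340879188851095
turn [ 0.006 -0.01   0.   ] rows 1 | shift [-0.014 -0.007  0.401] rows 1 | target [ 619.4 -213.1  140. ] shift-before-turn [-0.017 -0.009  0.401]
```

Call:
arm_command --increments '[{"dr": [0.006,-0.01,0],"offset": [-0.015,-0.008,0.1],"hand": -1},{"dr": [0,0,0],"offset": [0,0,0.1],"hand": -1},{"dr": [0,0,0],"offset": [0,0,0.1],"hand": -1},{"dr": [0,0,0],"offset": [0,0,0.05],"hand": -1},{"dr": [0,0,0],"offset": [0,0,0],"hand": -1}]'

```text
time_s: 19.7
eef_pos: [619.6, -213.3, 146.6]
ee_rot: [0.0, 0.031, 1.0, 0.0]
force: [0.4, -0.1, -0.5]
grip_width: -0.002
grip_force: 0.0
```

Call:
arm_command --increments '[{"dr": [0,0,0],"offset": [0,0,0.03],"hand": -1},{"dr": [0,0,0],"offset": [0,0,0.03],"hand": -1},{"dr": [0,0,0],"offset": [0,0,0],"hand": -1}]'

```text
time_s: 20.0
eef_pos: [620.1, -213.3, 140.2]
ee_rot: [0.001, 0.031, 1.0, -0.0]
force: [0.4, -0.5, 0.6]
grip_width: 0.002
grip_force: 0.0
```

Call:
arm_command --increments '[{"dr": [0,0,0],"offset": [0,0,0.03],"hand": -1},{"dr": [0,0,0],"offset": [0,0,0],"hand": -1}]'

```text
time_s: 20.2
eef_pos: [620.1, -213.4, 136.5]
ee_rot: [0.001, 0.031, 1.0, -0.0]
force: [-0.2, -0.5, -0.1]
grip_width: 0.003
grip_force: 0.0
```

Call:
arm_command --increments '[{"dr": [0,0,0],"offset": [0,0,0.03],"hand": -1},{"dr": [0,0,0],"offset": [0,0,0],"hand": -1}]'

```text
time_s: 20.4
eef_pos: [620.1, -213.3, 132.9]
ee_rot: [0.001, 0.031, 1.0, -0.0]
force: [-0.4, -1.2, -0.5]
grip_width: 0.0
grip_force: 0.0
```

Call:
arm_command --increments '[{"dr": [0,0,0],"offset": [0,0,0.03],"hand": -1},{"dr": [0,0,0],"offset": [0,0,0],"hand": -1}]'

```text
time_s: 20.6
eef_pos: [620.1, -213.3, 129.2]
ee_rot: [0.001, 0.031, 1.0, -0.0]
force: [-0.3, -0.2, 0.4]
grip_width: -0.003
grip_force: 0.0
```

Call:
arm_command --increments '[{"dr": [0,0,0],"offset": [0,0,0.02],"hand": -1},{"dr": [0,0,0],"offset": [0,0,0],"hand": -1}]'

```text
time_s: 20.8
eef_pos: [620.4, -213.5, 127.4]
ee_rot: [0.001, 0.031, 1.0, -0.001]
force: [-0.0, 0.3, 2.2]
grip_width: -0.002
grip_force: 1.0
```

Contact at TCP z of about 127.5. I'll press the cap down.

Call:
arm_command --increments '[{"dr": [0,0,0],"offset": [0,0,0.03],"hand": -1},{"dr": [0,0,0],"offset": [0,0,0.02],"hand": -1},{"dr": [0,0,0],"offset": [0,0,0],"hand": -1}]'

```text
time_s: 21.1
eef_pos: [620.5, -213.5, 121.6]
ee_rot: [0.002, 0.031, 1.0, -0.001]
force: [-1.1, 0.2, 5.1]
grip_width: 0.004
grip_force: 2.7
```

Call:
arm_command --increments '[{"dr": [0,0,0],"offset": [0,0,0.02],"hand": -1},{"dr": [0,0,0],"offset": [0,0,0],"hand": -1},{"dr": [0,0,0],"offset": [0,0,0],"hand": -1}]'

```text
time_s: 21.4
eef_pos: [620.5, -213.5, 119.9]
ee_rot: [0.002, 0.031, 1.0, -0.001]
force: [-2.0, 0.3, 8.1]
grip_width: -0.002
grip_force: 3.6
```

Call:
arm_command --increments '[{"dr": [0,0,0],"offset": [0,0,0.01],"hand": -1},{"dr": [0,0,0],"offset": [0,0,0],"hand": -1}]'

```text
time_s: 21.6
eef_pos: [620.6, -213.6, 119.8]
ee_rot: [0.002, 0.031, 1.0, -0.001]
force: [-3.9, 1.3, 13.9]
grip_width: 0.001
grip_force: 6.9
```

Call:
arm_command --increments '[{"dr": [0,0,0],"offset": [0,0,-0.08],"hand": -1},{"dr": [0,0,0],"offset": [0,0,-0.15],"hand": -1},{"dr": [0,0,0],"offset": [0,0,-0.25],"hand": -1},{"dr": [0,0,0],"offset": [0,0,-0.25],"hand": -1},{"dr": [0,0,0],"offset": [0,0,0],"hand": -1},{"dr": [0,0,0],"offset": [0,0,0],"hand": -1},{"dr": [0,0,0],"offset": [0,0,0],"hand": -1}]'

```text
time_s: 22.3
eef_pos: [619.5, -213.1, 203.8]
ee_rot: [0.0, 0.031, 1.0, 0.0]
force: [1.7, 0.1, -0.6]
grip_width: -0.002
grip_force: 0.0
```

The cap bottomed out (13.9 N, no further travel) and was released. Handing in.

```bash
python3 -c "
from rig import ctrl
print(ctrl.finish_job())"
```

```text
the job is handed in; nothing more can be done
None
```

I laid both heat sinks flat in the tray, pressed the nozzle cap fully down and let go of it, and handed the job in at about 22 s; no verdict came back, and I did not check by camera that the cap sprang back.

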